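# Screw in the manifold's pressure gauge until it seals and its dial faces front

## Task

The pressure gauge on the air manifold is still loose in its port. Screw it in clockwise until you feel it come down on its rubber seal, then carry on only as far as the next place where the dial looks squarely out to the front of the manifold, the side with the two hose tails, so that it is neither loose nor a whole turn too tight. Leave the tape measure, the roll of electrical tape and the pliers beside the manifold where they are.

Things in the scene. Friction and masses are not known exactly. Their poses are not given: they have to be found in the camera images.
- manifold: air manifold fixed to the table: plywood board 115 x 190 x 15 mm carrying an aluminium block 60 x 120 x 45 mm (its top 60 mm above the table). Origin: underside centre of the board, on the gauge's screw axis; z up. Front = its own -x side, where two brass hose tails stick out 37 mm from the block at y = -36 and +36 mm, 37 mm above the table
- gauge: steel pressure gauge upright on a round port on the block: case 70 mm in diameter, 30 mm thick (flat front and back), case centre 58 mm above the origin; below it neck, 27 mm hexagon, 54 mm flange. Origin: centre of the flange's underside, on the vertical screw axis; z up; white dial looks along its own -x, thickness along x. Screws in clockwise seen from above, sinking 6 mm a turn
- case_top (a point): top of the gauge's case, on the screw axis, 93 mm above the gauge's origin; axes as the gauge's. From above the case is a 30 mm grip along the gauge's x. The job may take more than a whole turn, so several grasps; the gauge stays where it is left and has no hard stop
- dial (a point): centre of the dial's face, 15 mm in front of the screw axis and 58 mm above the gauge's origin. It faces front well after the seal is met, where turning takes about 0.2 to 0.5 N m (a grip of 30 N or more holds it). At a facing position a whole turn too early the gauge still turns freely; a whole turn too late it takes over 0.8 N m
- flange_under (a point): centre of the flange's underside. At the start it hangs 0.5 to 5 mm above a black rubber seal ring (55 mm across) on the port. Port height (this point 73 to 84 mm above the table at first) and thread start vary, so only feel or sight tells when the seal is met: free turning takes 0.03 N m, on the seal the drag climbs by about 0.15 N m per rad (an arm at rest feels it in either sense)
- tape_measure: yellow tape measure 38 x 75 x 62 mm standing to the left of the manifold; loose, origin centre of its underside
- electrical_tape: roll of black electrical tape, 55 mm across, 19 mm high, lying to the right of the manifold; loose, origin centre of its underside
- pliers_red: closed pliers with red handles, 148 mm long, 12 mm high, lying in front of the manifold; loose, origin centre of its underside

How it is judged (in metres and radians):
At the end, for the whole second after the job is handed in: With the gauge let go and at rest, its flange presses on the seal with 8 to 90 N (down on the seal, and not a whole turn beyond the first facing position) and the dial looks to the manifold's front within 0.14 rad (8 degrees) (contact force between gauge and anything else between 8 and 90 N and angle between the x axis of gauge and the x axis of manifold, either way round below 0.14 rad and x of dial in the frame of manifold below -0.01 m and angular speed of gauge below 0.05 rad/s); the robot touches nothing.
It fails at once if the tape measure is knocked away (over 30 mm) (distance of tape_measure from where it was at the start of the episode above 0.03 m).
It fails at once if the roll of tape is knocked away (over 30 mm) (distance of electrical_tape from where it was at the start of the episode above 0.03 m).
It fails at once if the pliers are knocked away (over 30 mm) (distance of pliers_red from where it was at the start of the episode above 0.03 m).
It also fails if it takes over 72 s, if anything falls off the work surface, if the arm or the gripper's body presses on something with over 40 N, if the wrist force passes 120 N, or if a joint passes its speed limit or range.

## Robot

A 6-joint arm with a two-finger parallel gripper is mounted at the origin on a cart in front of the work surface, level with it; the furniture and walls round the work are solid. World frame = base frame: x ahead of the robot, y to its left, z up, the work surface at z = 0. Lengths are in mm, angles in degrees, forces in N, time in s.
With the tool pointing down it reaches from about 300 to 850 mm from the base axis. Payload 4.2 kg.
Tool frame: the origin (TCP) lies at the centre of the arm's flange, where the gripper is bolted on; the fingertips stand 191 mm ahead of it and the grasp point (between the pads) lies 172 mm ahead of it; z points along the fingers, x is the direction in which the jaws open and shut, and the axes are right-handed (so a half turn about z gives the same grasp; the last joint's range is limited). The gripper opens to 91 mm and grips with 3 to 60 N. Pads are 32 mm wide; open, the fingers measure 118 mm over their backs; the gripper's body (76 mm by 178 mm) begins 60 mm behind the grasp point.
Start: joints at [-73.797, 18.312, 89.639, -0, 72.044, -1.146], TCP at [171.46, -548.839, 404.776] pointing down, gripper open.
Joint ranges: [-177.97, 177.97], [-48.28, 115.42], [12.27, 149.76], [-77.06, 257.06], [2.81, 150.46], [-146.56, 146.56]. Speed limits (degrees/s): [147.25, 147.25, 180, 180, 180, 180].

## Interface

Orientations are given as [roll, pitch, yaw] about the fixed x, y, z axes, in that order (R = Rz(yaw) Ry(pitch) Rx(roll)).
In Python, from workcell import state, cams, env gives the robot as it stands.
- The arm moves only by the tool apply_moves, never from a script. Its argument "steps" is text: rows parted by semicolons, each of 4 numbers parted by spaces: the shift along the world's x, y, z in units of 40 mm (1.0 is 40 mm), then the turn about the world's z in units of 6 degrees (1.0 is 6 degrees). A call has 1 to 5 rows; each row shifts and turns the pose as measured when the row begins; what a row does not reach is not made up. A row lasts 1/10 s, in which the tool goes at most 50 mm and 8.59 degrees, less where a joint would pass 70% of its speed; a pose out of reach is approached as far as the arm can. A call is refused whole if a number of a shift passes 1 or a number of a turn 1, either way. A call with a gripper value outside its range is refused whole. "jaw" is the gripper command: -1 is fully open, 1 is shut, values between are in proportion, set as the call begins (left out, the last holds). The fingers move at their own pace and stop on an object; "grip_force" is the grip in N (left out, the last holds). Time passes only in rows, so rows that do not move let the fingers close. It gives the time, the measured TCP pose, the force and the opening at its end, in the units of the state.
- state(): the state, without advancing time (a new reading comes with each control period).
- cams.grab_frame(name): name is "scene" or "top" or "wrist"; returns a dict with "image" (384x512x3 uint8, red, green, blue), "intrinsics" (3x3 intrinsics, pixels), "rvec" (rotation vector, rad) and "tvec" (3), from world to camera coordinates, as OpenCV has them; the wrist camera has in their place "mount" (4x4, takes a point from camera to tool coordinates, whose origin is the TCP and whose axes are the tool frame's). Camera axes: x right, y down, z forward; pixel columns grow to the right and rows downward; lengths in mm; the calibration is good to about 2 mm. A picture is of the moment at which its call begins: read the wrist's pose just before it. There is no depth.
- env.job_done(): hands the job in, once; it reports no verdict.
The state is a dict: "time_s": time; "qpos": joint angles; "qvel": joint speeds; "effort": joint torques, N m; "ee_pos": TCP position; "ee_rot": TCP orientation; "force": force on the tool from outside, world axes, zero at the start; "torque": the same for the moment, N m; "gripper_width": finger opening in mm.
Only numpy, scipy, OpenCV 4.12 (cv2) and the standard library are available. Lean on these libraries where they do the work, as an engineer would, in place of code of your own. Each camera call takes 0.05 s, during which the arm holds its last target. There are 200 camera calls.

## Working session

There is one attempt and no reset: what is moved stays moved. The work goes in short steps, Python scripts to look and compute and a tool call to move; the robot and the scene stay as the last step left them, time stands still between calls to the robot, and variables do not carry over. Pictures are saved under pics/ and viewed, about 8 in all and at most 12, crops included, and the job is handed in when it is done.

Besides the shell and the picture viewer there is one more tool, called after ">>>" as name(argument=value, ...) on one line, values as JSON. apply_moves: Moves the arm, as the interface text tells. Its arguments: {"type":"object","properties":{"steps":{"type":"string"},"jaw":{"type":"number"},"grip_force":{"type":"number"}},"required":["steps"]}

```bash
mkdir -p pics
cat > h.py <<'E'
import numpy as np,cv2
from workcell import state,cams,env
def proj_ray(f,u,v,z):
    R=cv2.Rodrigues(np.array(f["rvec"],float))[0];t=np.array(f["tvec"],float).ravel()
    d=R.T@np.linalg.inv(f["intrinsics"])@np.array([u,v,1.]);c=-R.T@t
    return c+d*(z-c[2])/d[2]
E
python3 - <<'E'
from h import *
import pickle
s=state();print(s)
for n in("scene","top"):
    f=cams.grab_frame(n);pickle.dump(f,open(n+".pkl","wb"))
    cv2.imwrite(f"pics/{n}0.png",cv2.resize(f["image"][:,:,::-1],None,fx=1.5,fy=1.5,interpolation=cv2.INTER_CUBIC))
    R=cv2.Rodrigues(np.array(f["rvec"],float))[0];print(n,-R.T@np.array(f["tvec"]).ravel(),R[2])
E
```

```text
{'time_s': 0.0, 'qpos': array([-7.37966460e+01,  1.83514204e+01,  8.97059717e+01, -1.11400211e-03,
        7.20430917e+01, -1.14664947e+00]), 'qvel': array([-0.07709781,  0.05066657, -0.03252229, -0.07681179,  0.02846766,
        0.04972082]), 'effort': array([ 1.29914042e-03, -4.12458837e+01, -2.31972009e+01,  7.28233578e-02,
        4.57490806e-02, -1.36826002e-04]), 'ee_pos': array([ 171.41494865, -548.68318583,  403.92513745]), 'ee_rot': array([-1.79999048e+02,  1.00484911e-01, -7.26496513e+01]), 'force': array([-0.5143353 ,  0.49247982,  0.14412742]), 'torque': array([-0.02622369, -0.01601236, -0.00012665]), 'gripper_width': 91.10807550325224}
scene [ 71.49239396 603.75835886 540.87756521] [ 0.49899014 -0.7122097  -0.49372683]
top [ 417.82376261  -10.64547668 1047.66315619] [ 0.08800656 -0.02601321 -0.99578018]
```

View pics/top0.png

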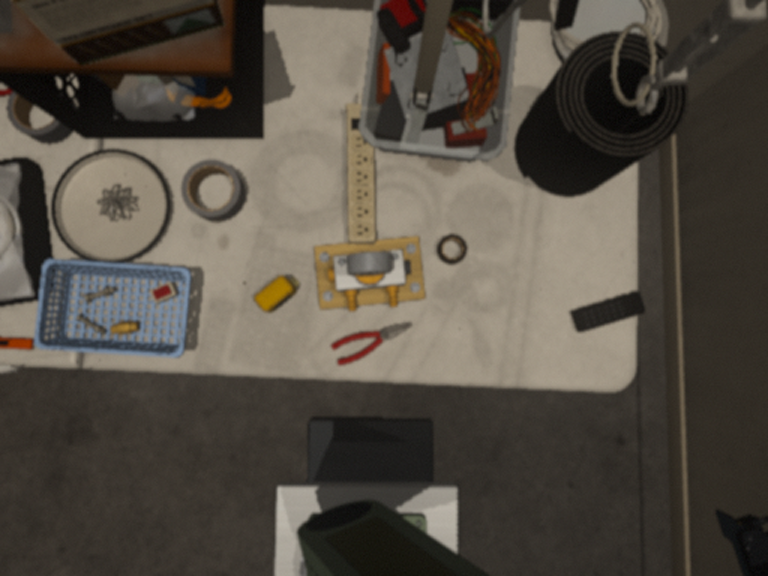

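View pics/scene0.png

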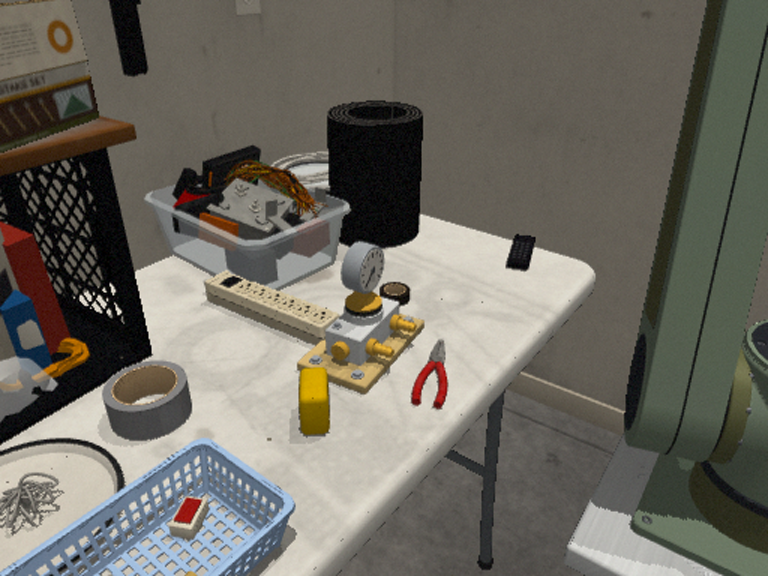

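The top view shows the manifold (board corners about (314,247), (417,237), (425,297), (319,308)) with its hose tails toward the robot, and the gauge at about (371,262). Next I need enlarged crops.

Run:
```python
from h import *
import pickle
f=pickle.load(open("top.pkl","rb"));g=pickle.load(open("scene.pkl","rb"))
a=cv2.resize(f["image"][150:215,200:300],(800,520),interpolation=cv2.INTER_CUBIC)
cv2.imwrite("pics/topc.png",a[:,:,::-1])
a=cv2.resize(g["image"][155:265,195:295],(545,600),interpolation=cv2.INTER_CUBIC)
cv2.imwrite("pics/scenec.png",a[:,:,::-1])
```

```text
(no output)
```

View pics/topc.png

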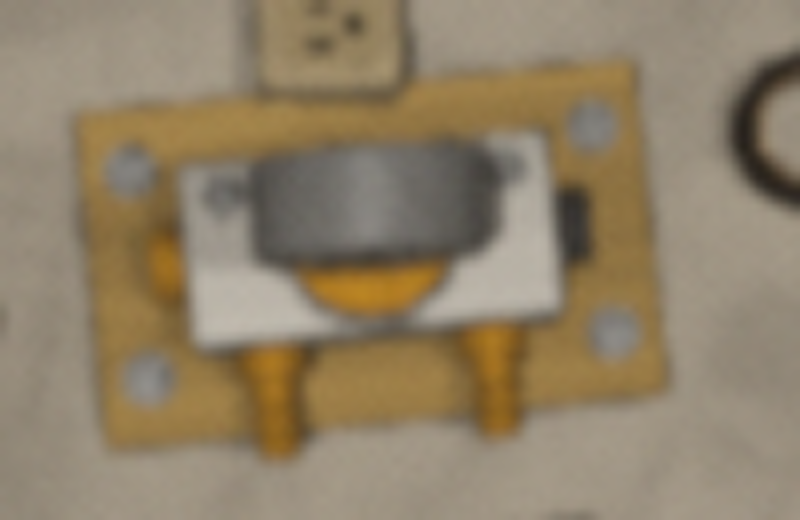

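View pics/scenec.png

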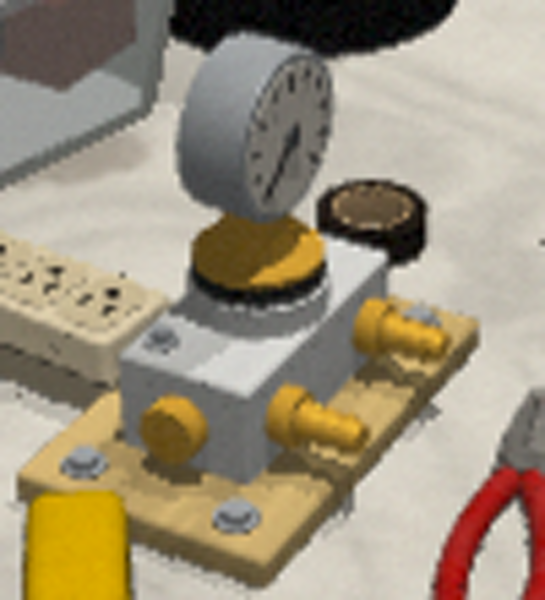

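The crops show the board corners at (78,115), (635,63), (668,390), (108,448) and the dial within about 10° of front. The flange sits just above the black ring. I'll compute the poses now.

Run:
```python
from h import *
import pickle
f=pickle.load(open("top.pkl","rb"))
P=lambda x,y,z:proj_ray(f,200+(x+.5)/8-.5,150+(y+.5)/8-.5,z)
c=np.array([P(x,y,15) for x,y in[(78,115),(635,63),(668,390),(108,448)]])
m=c.mean(0);print(c.round(1),m.round(1))
v=c[0]-c[1]+c[3]-c[2];print("man yaw",np.degrees(np.arctan2(-v[0],v[1])))
v=c[0]-c[3]+c[1]-c[2];print("man yaw",np.degrees(np.arctan2(v[1],v[0])))
# gauge case silhouette ends, mid height z~76+58
R=np.linalg.norm
for z in(135,170):print(z,[P(x,y,z).round(1) for x,y in[(255,158),(497,155),(375,140),(375,268),(258,255),(490,248)]])
for n,q in(("top",f),("scene",pickle.load(open("scene.pkl","rb")))):
  for z in (60,75,170):
    p=cv2.projectPoints(np.array([[m[0],m[1],z]],float),np.array(q["rvec"],float),np.array(q["tvec"],float),np.array(q["intrinsics"],float),None)[0].ravel();print(n,z,p, (p-[200,150])*8 if n=="top" else (p-[195,155])*5.45)
```

```text
[[569.9 100.6  15. ]
 [590.4 -86.5  15. ]
 [480.  -98.3  15. ]
 [458.4  88.1  15. ]] [524.7   1.   15. ]
man yaw 6.42552888803368
man yaw 6.221231105381783
135 [array([540.1,  35. , 135. ]), array([542.1, -36.8, 135. ]), array([ 5.46e+02, -5.00e-01,  1.35e+02]), array([507.8,  -1. , 135. ]), array([511.2,  33.6, 135. ]), array([514.3, -35. , 135. ])]
170 [array([535.5,  33.3, 170. ]), array([537.3, -35.8, 170. ]), array([541.1,  -0.9, 170. ]), array([504.4,  -1.4, 170. ]), array([507.7,  32. , 170. ]), array([510.6, -34. , 170. ])]
top 60 [246.02502259 179.39904969] [368.20018074 235.1923975 ]
top 75 [245.96396767 178.75942347] [367.71174132 230.07538774]
top 170 [245.52932202 174.20597033] [364.23457619 193.64776264]
scene 60 [242.04842519 209.16549336] [256.41391727 295.20193881]
scene 75 [241.97532331 203.39305742] [256.01551206 263.74216296]
scene 170 [241.48235873 164.46647067] [253.32885509  51.59226514]
```

>>> apply_moves(steps="0.63 1 0 0.89;0.63 1 0 0.89;0.63 1 0 0.89;0.63 1 0 0.89;0.63 1 0 0.89", jaw=-1, grip_force=40)

```text
time_s: 0.6
ee_pos: [297.6, -346.3, 400.7]
ee_rot: [180.0, 0.2, -45.5]
force: [1.3, -0.1, 0.4]
gripper_width: 91.1
```

>>> apply_moves(steps="0.63 1 0 0.89;0.63 1 0 0.89;0.63 1 0 0.89;0.63 1 0 0.89;0.63 1 0 0.89")

```text
time_s: 1.1
ee_pos: [425.9, -137.0, 399.9]
ee_rot: [180.0, 0.2, -17.8]
force: [0.2, -1.3, -0.4]
gripper_width: 90.9
```

>>> apply_moves(steps="0.63 1 0 0.9;0.63 1 0 0.9;0.63 1 0 0.8;0.4 0.8 0 0.5;0 0 0 0")

```text
time_s: 1.6
ee_pos: [521.7, 27.0, 398.3]
ee_rot: [-180.0, 0.3, 2.1]
force: [0.1, -1.0, -0.1]
gripper_width: 91.0
```

>>> apply_moves(steps="0.07 -0.65 0 0;0 0 0 0;0 0 0 0")

```text
time_s: 1.9
ee_pos: [524.2, 1.4, 396.8]
ee_rot: [-180.0, 0.5, 2.2]
force: [-0.2, -0.5, -0.4]
gripper_width: 91.0
```

Run:
```python
from h import *
import pickle
s=state();f=cams.grab_frame("wrist");print(s["ee_pos"],s["ee_rot"],s["torque"]);print(f["mount"],f["intrinsics"])
pickle.dump((s,f),open("w.pkl","wb"))
cv2.imwrite("pics/w0.png",cv2.resize(f["image"],None,fx=1.5,fy=1.5,interpolation=cv2.INTER_CUBIC)[:,:,::-1])
```

```text
[524.16130112   1.42704037 396.82881007] [-179.95207636    0.50370015    2.23229928] [ 0.00106795 -0.17922946 -0.03317768]
[[ 9.99999769e-01  6.78956823e-04  3.99816550e-05 -8.99655026e-01]
 [-6.60906755e-04  9.56172505e-01  2.92803184e-01 -8.33792120e+01]
 [ 1.60571361e-04 -2.92803143e-01  9.56172732e-01  1.95341721e+01]
 [ 0.00000000e+00  0.00000000e+00  0.00000000e+00  1.00000000e+00]] [[293.56650929   0.         254.85673731]
 [  0.         293.56650929 193.47324149]
 [  0.           0.           1.        ]]
```

View pics/w0.png

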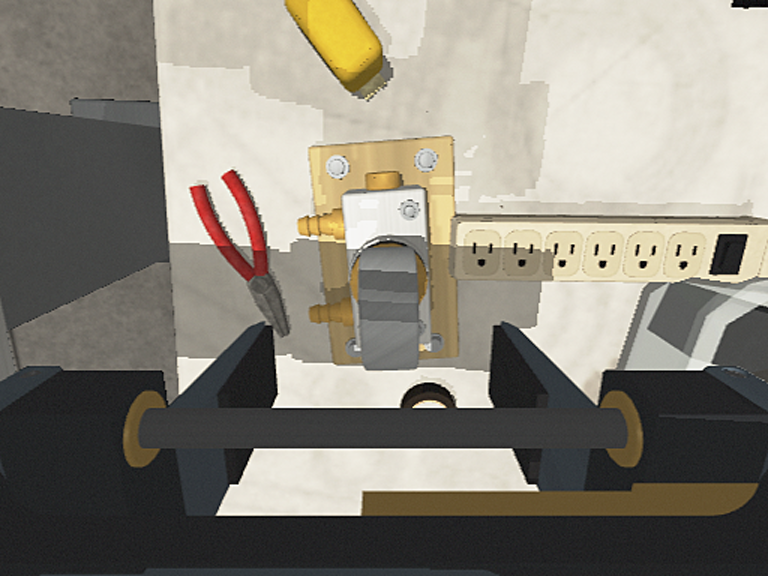

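The wrist view has the case between the jaws (centre column about 389, jaws' middle about 383) and parallel to the pads. Descending.

>>> apply_moves(steps="0.05 0 -0.6 0;0 0 -0.6 0;0 0 -0.55 0;0 0 0 0;0 0 0 0")

```text
time_s: 2.45
ee_pos: [524.6, 0.8, 326.8]
ee_rot: [-179.9, 0.3, 2.0]
force: [0.4, -0.2, -0.1]
gripper_width: 91.2
```

>>> apply_moves(steps="0 0 0.01 0;0 0 0.01 0;0 0 0.01 0;0 0 0.01 0;0 0 0.01 0", jaw=1, grip_force=40)

```text
time_s: 2.95
ee_pos: [525.4, 0.8, 333.1]
ee_rot: [-180.0, -0.1, 2.0]
force: [-0.6, 0.5, -0.7]
gripper_width: 54.4
```

```bash
cat > s.py <<'E'
from h import *
s=state();print({k:np.round(s[k],2) for k in("time_s","qpos","ee_pos","ee_rot","force","torque","gripper_width")})
E
python3 s.py
```

```text
{'time_s': np.float64(2.95), 'qpos': array([-1.180e+00,  1.718e+01,  1.024e+02,  6.000e-02,  6.033e+01,
       -3.230e+00]), 'ee_pos': array([525.38,   0.77, 333.1 ]), 'ee_rot': array([-1.7996e+02, -1.0000e-01,  2.0100e+00]), 'force': array([-0.59,  0.51, -0.68]), 'torque': array([-0.02, -0.1 , -0.  ]), 'gripper_width': np.float64(54.37)}
```

>>> apply_moves(steps="0 0 -0.3 0;0 0 0 0;0 0 0 0;0 0 0 0;0 0 0 0")

```text
time_s: 3.45
ee_pos: [525.3, 0.8, 320.3]
ee_rot: [-180.0, -0.1, 2.0]
force: [-0.6, 0.3, 1.4]
gripper_width: 29.7
```

>>> apply_moves(steps="0 0 0 0;0 0 0 0;0 0 0 0")

```text
time_s: 3.75
ee_pos: [525.3, 0.8, 320.2]
ee_rot: [-180.0, -0.1, 2.0]
force: [-0.3, -0.0, 0.7]
gripper_width: 29.6
```

```bash
python3 s.py
```

```text
{'time_s': np.float64(3.75), 'qpos': array([-1.1800e+00,  1.7900e+01,  1.0343e+02,  6.0000e-02,  5.8610e+01,
       -3.2200e+00]), 'ee_pos': array([525.28,   0.81, 320.24]), 'ee_rot': array([-1.7995e+02, -7.0000e-02,  2.0100e+00]), 'force': array([-0.26, -0.03,  0.67]), 'torque': array([-0.03, -0.06, -0.05]), 'gripper_width': np.float64(29.62)}
```

Gripped cleanly (29.6 mm). I'll turn clockwise now.

>>> apply_moves(steps="0 0 -0.0025 -1;0 0 -0.0025 -1;0 0 -0.0025 -1;0 0 -0.0025 -1;0 0 -0.0025 -1")

```text
time_s: 4.25
ee_pos: [525.0, 0.9, 319.7]
ee_rot: [-180.0, -0.0, -29.1]
force: [-0.3, 0.8, 1.1]
gripper_width: 29.8
```

```bash
python3 s.py
```

```text
{'time_s': np.float64(4.25), 'qpos': array([-1.160e+00,  1.791e+01,  1.035e+02,  4.000e-02,  5.856e+01,
        2.794e+01]), 'ee_pos': array([525.  ,   0.92, 319.73]), 'ee_rot': array([-1.7995e+02, -1.0000e-02, -2.9130e+01]), 'force': array([-0.26,  0.83,  1.1 ]), 'torque': array([-0.01, -0.  ,  0.06]), 'gripper_width': np.float64(29.78)}
```

>>> apply_moves(steps="0 0 -0.0025 -1;0 0 -0.0025 -1;0 0 -0.0025 -1;0 0 -0.0025 -1;0 0 -0.0025 -1")

```text
time_s: 4.75
ee_pos: [524.8, 1.1, 319.2]
ee_rot: [-180.0, 0.0, -60.4]
force: [-0.8, 1.8, -0.1]
gripper_width: 29.9
```

```bash
python3 s.py
```

```text
{'time_s': np.float64(4.75), 'qpos': array([-1.1400e+00,  1.7920e+01,  1.0356e+02,  5.0000e-02,  5.8490e+01,
        5.9220e+01]), 'ee_pos': array([524.78,   1.15, 319.24]), 'ee_rot': array([-1.7996e+02,  2.0000e-02, -6.0380e+01]), 'force': array([-0.84,  1.76, -0.12]), 'torque': array([0.05, 0.03, 0.  ]), 'gripper_width': np.float64(29.92)}
```

>>> apply_moves(steps="0 0 -0.0025 -1;0 0 -0.0025 -1;0 0 -0.0025 -1;0 0 -0.0025 -1;0 0 -0.0025 -1")

```text
time_s: 5.25
ee_pos: [524.6, 1.4, 318.7]
ee_rot: [-180.0, 0.1, -91.6]
force: [-0.3, 0.5, -0.4]
gripper_width: 29.8
```

```bash
python3 s.py
```

```text
{'time_s': np.float64(5.25), 'qpos': array([-1.1100e+00,  1.7940e+01,  1.0362e+02,  7.0000e-02,  5.8400e+01,
        9.0490e+01]), 'ee_pos': array([524.62,   1.44, 318.72]), 'ee_rot': array([-1.7997e+02,  6.0000e-02, -9.1640e+01]), 'force': array([-0.35,  0.53, -0.42]), 'torque': array([ 0.05,  0.09, -0.02]), 'gripper_width': np.float64(29.81)}
```

>>> apply_moves(steps="0 0 -0.0025 -1;0 0 -0.0025 -1;0 0 -0.0025 -1;0 0 -0.0025 -1;0 0 -0.0025 -1")

```text
time_s: 5.75
ee_pos: [524.6, 1.8, 318.2]
ee_rot: [-180.0, 0.1, -122.9]
force: [-0.6, 0.7, 0.8]
gripper_width: 30.0
```

```bash
python3 s.py
```

```text
{'time_s': np.float64(5.75), 'qpos': array([-1.0800e+00,  1.7960e+01,  1.0368e+02,  8.0000e-02,  5.8290e+01,
        1.2177e+02]), 'ee_pos': array([524.55,   1.79, 318.21]), 'ee_rot': array([-1.7998e+02,  9.0000e-02, -1.2288e+02]), 'force': array([-0.59,  0.7 ,  0.76]), 'torque': array([ 0.07,  0.1 , -0.  ]), 'gripper_width': np.float64(29.99)}
```

>>> apply_moves(steps="0 0 -0.0025 -1;0 0 -0.0025 -0.9;0 0 0 0;0 0 0 0;0 0 0 0")

```text
time_s: 6.25
ee_pos: [524.6, 2.0, 318.0]
ee_rot: [-180.0, 0.1, -134.6]
force: [0.6, 0.1, 1.6]
gripper_width: 30.1
```

```bash
python3 s.py
```

```text
{'time_s': np.float64(6.25), 'qpos': array([-1.0600e+00,  1.7970e+01,  1.0370e+02,  7.0000e-02,  5.8250e+01,
        1.3348e+02]), 'ee_pos': array([524.57,   1.97, 318.01]), 'ee_rot': array([-1.7998e+02,  1.0000e-01, -1.3457e+02]), 'force': array([0.55, 0.11, 1.56]), 'torque': array([-0.01,  0.11, -0.06]), 'gripper_width': np.float64(30.13)}
```

>>> apply_moves(steps="0 0 0 0;0 0 0 0;0 0 0 0;0 0 0 0;0 0 0 0", jaw=-1)

```text
time_s: 6.75
ee_pos: [524.6, 1.9, 317.7]
ee_rot: [-180.0, 0.1, -134.4]
force: [0.7, -0.1, -0.2]
gripper_width: 67.0
```

>>> apply_moves(steps="0 0 0 0;0 0 0 0;0 0 0 0;0 0 0 0;0 0 0 0")

```text
time_s: 7.25
ee_pos: [524.6, 1.9, 317.7]
ee_rot: [-180.0, 0.1, -134.4]
force: [-0.5, -0.4, 0.6]
gripper_width: 91.2
```

>>> apply_moves(steps="0 0 0.9 0;0 0 0.7 0;0 0 0 1;0 0 0 1;0 0 0 1")

```text
time_s: 7.75
ee_pos: [524.3, 1.9, 384.2]
ee_rot: [-180.0, 0.0, -115.8]
force: [-0.2, 0.2, 0.6]
gripper_width: 91.2
```

>>> apply_moves(steps="0 0 0 1;0 0 0 1;0 0 0 1;0 0 0 1;0 0 0 1")

```text
time_s: 8.25
ee_pos: [524.1, 1.9, 384.6]
ee_rot: [-179.9, 0.0, -84.5]
force: [-0.6, 0.1, -0.2]
gripper_width: 91.4
```

>>> apply_moves(steps="0 0 0 1;0 0 0 1;0 0 0 1;0 0 0 1;0 0 0 1")

```text
time_s: 8.75
ee_pos: [523.9, 1.9, 384.5]
ee_rot: [-179.9, 0.0, -53.2]
force: [0.2, 0.6, 0.9]
gripper_width: 90.9
```

>>> apply_moves(steps="0 0 0 1;0 0 0 1;0 0 0 1;0 0 0 1;0 0 0 1")

```text
time_s: 9.25
ee_pos: [523.7, 1.9, 384.4]
ee_rot: [-179.9, 0.0, -21.9]
force: [0.2, 0.2, 0.3]
gripper_width: 91.0
```

>>> apply_moves(steps="0 0 0 1;0 0 0 1;0 0 0 1;0 0 0 1;0 0 0 1")

```text
time_s: 9.75
ee_pos: [523.5, 1.9, 384.3]
ee_rot: [-179.9, 0.0, 9.4]
force: [-0.1, -0.4, -0.1]
gripper_width: 91.3
```

>>> apply_moves(steps="0 0 0 1;0 0 0 1;0 0 0 1;0 0 0 1;0 0 0 0")

```text
time_s: 10.25
ee_pos: [523.3, 1.9, 384.2]
ee_rot: [-179.9, 0.1, 34.4]
force: [0.0, -0.0, -0.7]
gripper_width: 91.0
```

>>> apply_moves(steps="0.03 -0.01 0 0.95;0 0 0 0.85;0 0 -0.6 0;0 0 -0.6 0;0 0 -0.45 0")

```text
time_s: 10.75
ee_pos: [525.4, 1.5, 319.6]
ee_rot: [179.7, -0.3, 45.0]
force: [0.9, 0.2, -0.5]
gripper_width: 91.2
```

>>> apply_moves(steps="0 0 0 0;0 0 0 0;0 0 0 0;0 0 0 0;0 0 0 0", jaw=1)

```text
time_s: 11.25
ee_pos: [525.6, 1.5, 320.3]
ee_rot: [179.7, -0.3, 44.7]
force: [-0.0, -0.6, -0.3]
gripper_width: 54.2
```

>>> apply_moves(steps="0 0 0 0;0 0 0 0;0 0 0 0;0 0 0 0;0 0 0 0")

```text
time_s: 11.75
ee_pos: [525.1, 1.0, 321.5]
ee_rot: [179.6, -0.2, 44.7]
force: [-0.7, 0.5, 0.1]
gripper_width: 29.7
```

```bash
python3 s.py
```

```text
{'time_s': np.float64(11.75), 'qpos': array([-1.1200e+00,  1.7740e+01,  1.0346e+02, -1.0000e-01,  5.8380e+01,
       -4.5750e+01]), 'ee_pos': array([525.15,   1.04, 321.5 ]), 'ee_rot': array([179.64,  -0.23,  44.69]), 'force': array([-0.75,  0.5 ,  0.06]), 'torque': array([-0.02, -0.07, -0.03]), 'gripper_width': np.float64(29.74)}
```

>>> apply_moves(steps="0 0 -0.0025 -1;0 0 -0.0025 -1;0 0 -0.0025 -1;0 0 -0.0025 -1;0 0 -0.0025 -1")

```text
time_s: 12.25
ee_pos: [525.0, 1.2, 321.0]
ee_rot: [179.7, -0.2, 13.5]
force: [-1.4, -0.5, -0.1]
gripper_width: 29.8
```

```bash
python3 s.py|tail -c 130
```

```text
.2 ,  13.53]), 'force': array([-1.38, -0.55, -0.06]), 'torque': array([-0.17,  0.08, -0.04]), 'gripper_width': np.float64(29.82)}
```

>>> apply_moves(steps="0 0 -0.0025 -1;0 0 -0.0025 -1;0 0 -0.0025 -1;0 0 -0.0025 -1;0 0 -0.0025 -1")

```text
time_s: 12.75
ee_pos: [524.9, 1.4, 320.5]
ee_rot: [179.7, -0.2, -17.8]
force: [-1.5, -1.2, 0.7]
gripper_width: 29.7
```

```bash
python3 s.py|tail -c 130
```

```text
-1.7750e+01]), 'force': array([-1.51, -1.22,  0.7 ]), 'torque': array([-0.16,  0.11,  0.03]), 'gripper_width': np.float64(29.7)}
```

>>> apply_moves(steps="0 0 -0.0025 -1;0 0 -0.0025 -1;0 0 -0.0025 -1;0 0 -0.0025 -1;0 0 -0.0025 -1")

```text
time_s: 13.25
ee_pos: [524.9, 1.6, 320.0]
ee_rot: [179.7, -0.1, -49.0]
force: [-1.0, -1.5, 1.0]
gripper_width: 30.2
```

```bash
python3 s.py|tail -c 130
```

```text
-4.9020e+01]), 'force': array([-1.  , -1.53,  1.04]), 'torque': array([-0.16,  0.22,  0.03]), 'gripper_width': np.float64(30.2)}
```

>>> apply_moves(steps="0 0 -0.0025 -1;0 0 -0.0025 -1;0 0 -0.0025 -1;0 0 -0.0025 -1;0 0 -0.0025 -1")

```text
time_s: 13.75
ee_pos: [524.9, 1.9, 319.5]
ee_rot: [179.7, -0.1, -80.2]
force: [-0.4, -0.5, 0.5]
gripper_width: 29.8
```

```bash
python3 s.py|tail -c 130
```

```text
-8.022e+01]), 'force': array([-0.36, -0.48,  0.51]), 'torque': array([-0.19,  0.15,  0.07]), 'gripper_width': np.float64(29.76)}
```

>>> apply_moves(steps="0 0 -0.0025 -1;0 0 -0.0025 -1;0 0 -0.0025 -1;0 0 -0.0025 -1;0 0 -0.0025 -1")

```text
time_s: 14.25
ee_pos: [525.1, 2.2, 319.0]
ee_rot: [179.7, -0.1, -111.3]
force: [-0.4, -0.9, 1.8]
gripper_width: 30.3
```

```bash
python3 s.py|tail -c 130
```

```text
-1.1133e+02]), 'force': array([-0.4 , -0.86,  1.76]), 'torque': array([-0.1 ,  0.2 ,  0.31]), 'gripper_width': np.float64(30.31)}
```

>>> apply_moves(steps="0 0 -0.0025 -1;0 0 -0.0025 -1;0 0 -0.0025 -1;0 0 -0.0025 -0.8;0 0 0 0")

```text
time_s: 14.75
ee_pos: [525.4, 2.4, 318.6]
ee_rot: [179.7, -0.1, -134.9]
force: [-1.2, -0.5, 0.9]
gripper_width: 29.8
```

```bash
python3 s.py|tail -c 130
```

```text
-1.3495e+02]), 'force': array([-1.19, -0.5 ,  0.85]), 'torque': array([-0.1 ,  0.2 , -0.19]), 'gripper_width': np.float64(29.81)}
```

>>> apply_moves(steps="0 0 0 0;0 0 0 0")

```text
time_s: 14.95
ee_pos: [525.4, 2.3, 318.6]
ee_rot: [179.7, -0.1, -134.8]
force: [0.6, -1.5, 1.5]
gripper_width: 29.3
```

```bash
python3 s.py|tail -c 130
```

```text
-1.3483e+02]), 'force': array([ 0.62, -1.47,  1.49]), 'torque': array([-0.12,  0.27, -0.13]), 'gripper_width': np.float64(29.3)}
```

>>> apply_moves(steps="0 0 0 0;0 0 0 0;0 0 0 0;0 0 0 0;0 0 0 0", jaw=-1)

```text
time_s: 15.45
ee_pos: [525.8, 2.8, 318.5]
ee_rot: [179.7, -0.0, -134.7]
force: [0.7, -0.3, 0.2]
gripper_width: 67.2
```

>>> apply_moves(steps="0 0 0 0;0 0 0 0;0 0 0 0;0 0 0 0;0 0 0 0")

```text
time_s: 15.95
ee_pos: [525.8, 2.8, 318.5]
ee_rot: [179.7, -0.0, -134.7]
force: [-0.6, 0.4, -0.7]
gripper_width: 91.2
```

```bash
python3 s.py|tail -c 130
```

```text
-1.3468e+02]), 'force': array([-0.58,  0.38, -0.73]), 'torque': array([ 0.11, -0.01,  0.07]), 'gripper_width': np.float64(91.16)}
```

>>> apply_moves(steps="0 0 0.9 0;0 0 0.7 0;0 0 0 1;0 0 0 1;0 0 0 1")

```text
time_s: 16.45
ee_pos: [525.5, 2.8, 385.0]
ee_rot: [179.8, -0.1, -116.0]
force: [0.3, 0.6, 0.1]
gripper_width: 91.2
```

>>> apply_moves(steps="0 0 0 1;0 0 0 1;0 0 0 1;0 0 0 1;0 0 0 1")

```text
time_s: 16.95
ee_pos: [525.3, 2.8, 385.4]
ee_rot: [179.8, -0.1, -84.7]
force: [0.9, 0.8, -0.7]
gripper_width: 91.2
```

>>> apply_moves(steps="0 0 0 1;0 0 0 1;0 0 0 1;0 0 0 1;0 0 0 1")

```text
time_s: 17.45
ee_pos: [525.1, 2.8, 385.3]
ee_rot: [179.8, -0.1, -53.4]
force: [-0.4, -0.5, 0.5]
gripper_width: 91.3
```

>>> apply_moves(steps="0 0 0 1;0 0 0 1;0 0 0 1;0 0 0 1;0 0 0 1")

```text
time_s: 17.95
ee_pos: [524.9, 2.7, 385.1]
ee_rot: [179.8, -0.1, -22.2]
force: [-0.1, 0.0, -0.7]
gripper_width: 91.2
```

>>> apply_moves(steps="0 0 0 1;0 0 0 1;0 0 0 1;0 0 0 1;0 0 0 1")

```text
time_s: 18.45
ee_pos: [524.7, 2.7, 385.0]
ee_rot: [179.8, -0.1, 9.1]
force: [-0.6, -0.9, 0.1]
gripper_width: 91.3
```

>>> apply_moves(steps="0 0 0 1;0 0 0 1;0 0 0 1;0 0 0 1;0 0 0 0.9")

```text
time_s: 18.95
ee_pos: [524.5, 2.7, 384.9]
ee_rot: [179.8, -0.0, 39.8]
force: [0.3, 0.3, -0.4]
gripper_width: 91.0
```

>>> apply_moves(steps="0.02 -0.04 0 0.75;0 0 -0.6 0;0 0 -0.6 0;0 0 -0.45 0;0 0 0 0")

```text
time_s: 19.45
ee_pos: [525.3, 1.0, 318.1]
ee_rot: [179.6, -0.2, 44.6]
force: [-0.7, 0.7, 0.7]
gripper_width: 91.3
```

>>> apply_moves(steps="0 0 0 0;0 0 0 0;0 0 0 0;0 0 0 0;0 0 0 0", jaw=1)

```text
time_s: 19.95
ee_pos: [526.4, 1.0, 321.7]
ee_rot: [179.4, -0.4, 44.6]
force: [0.0, -0.8, 0.5]
gripper_width: 54.1
```

>>> apply_moves(steps="0 0 0 0;0 0 0 0;0 0 0 0;0 0 0 0;0 0 0 0")

```text
time_s: 20.45
ee_pos: [525.8, 0.3, 322.4]
ee_rot: [179.3, -0.3, 44.7]
force: [-0.3, -0.3, 0.2]
gripper_width: 29.5
```

```bash
python3 s.py
```

```text
{'time_s': np.float64(20.45), 'qpos': array([ -1.15,  17.69, 103.39,  -0.32,  58.24, -45.65]), 'ee_pos': array([5.2579e+02, 3.0000e-01, 3.2241e+02]), 'ee_rot': array([179.32,  -0.28,  44.67]), 'force': array([-0.33, -0.33,  0.2 ]), 'torque': array([ 0.03, -0.14,  0.03]), 'gripper_width': np.float64(29.5)}
```

>>> apply_moves(steps="0 0 -0.0025 -1;0 0 -0.0025 -1;0 0 -0.0025 -1")

```text
time_s: 20.75
ee_pos: [525.6, 0.4, 322.1]
ee_rot: [179.3, -0.2, 26.2]
force: [-1.6, -1.1, 1.7]
gripper_width: 29.8
```

```bash
python3 s.py|tail -c 130
```

```text
0.22,  26.2 ]), 'force': array([-1.57, -1.1 ,  1.68]), 'torque': array([-0.08,  0.08,  0.32]), 'gripper_width': np.float64(29.8)}
```

>>> apply_moves(steps="0 0 -0.0025 -1;0 0 -0.0025 -1;0 0 -0.0025 -0.7")

```text
time_s: 21.05
ee_pos: [525.3, 0.5, 321.8]
ee_rot: [179.3, -0.2, 9.5]
force: [-0.6, 0.0, 0.9]
gripper_width: 30.0
```

```bash
python3 s.py|tail -c 130
```

```text
9.5000e+00]), 'force': array([-0.62,  0.03,  0.89]), 'torque': array([-0.13,  0.04,  0.4 ]), 'gripper_width': np.float64(30.01)}
```

>>> apply_moves(steps="0 0 0 0;0 0 0 0;0 0 0 0")

```text
time_s: 21.35
ee_pos: [525.3, 0.5, 321.8]
ee_rot: [179.3, -0.2, 9.5]
force: [-1.5, 0.1, 1.2]
gripper_width: 29.8
```

```bash
python3 s.py|tail -c 130
```

```text
9.5200e+00]), 'force': array([-1.55,  0.06,  1.21]), 'torque': array([-0.23,  0.01, -0.25]), 'gripper_width': np.float64(29.79)}
```

The drag has climbed from 0.07 to about 0.4 N m, inside the expected band. A last trim of about 3°, then release.

>>> apply_moves(steps="0 0 0 -0.55;0 0 0 0;0 0 0 0")

```text
time_s: 21.65
ee_pos: [525.3, 0.5, 321.8]
ee_rot: [179.3, -0.2, 6.3]
force: [-0.4, -1.4, 0.8]
gripper_width: 29.7
```

```bash
python3 s.py|tail -c 130
```

```text
6.3400e+00]), 'force': array([-0.45, -1.39,  0.75]), 'torque': array([-0.21, -0.03, -0.18]), 'gripper_width': np.float64(29.72)}
```

>>> apply_moves(steps="0 0 0 0;0 0 0 0;0 0 0 0;0 0 0 0;0 0 0 0", jaw=-1)

```text
time_s: 22.15
ee_pos: [525.8, 0.9, 321.6]
ee_rot: [179.4, -0.2, 6.6]
force: [0.2, 0.7, 1.1]
gripper_width: 67.0
```

>>> apply_moves(steps="0 0 0 0;0 0 0 0;0 0 0 0;0 0 0 0;0 0 0 0")

```text
time_s: 22.65
ee_pos: [525.8, 1.0, 321.6]
ee_rot: [179.4, -0.3, 6.6]
force: [-0.0, -0.4, -0.4]
gripper_width: 91.2
```

>>> apply_moves(steps="0 0 0.9 0;0 0 0.9 0;0 -0.8 0.6 0;0 -0.9 0.5 0;0 -0.9 0.5 0")

```text
time_s: 23.15
ee_pos: [524.4, -102.1, 459.1]
ee_rot: [179.5, 0.2, 7.0]
force: [1.8, 0.6, -0.0]
gripper_width: 90.9
```

>>> apply_moves(steps="-0.5 -0.9 0.3 0;-0.5 -0.9 0.3 0;-0.5 -0.9 0 0;-0.5 -0.9 0 0;0 0 0 0")

```text
time_s: 23.65
ee_pos: [441.2, -254.6, 488.1]
ee_rot: [179.1, -0.2, 6.9]
force: [-0.2, -0.0, 0.5]
gripper_width: 91.1
```

```bash
python3 s.py
python3 - <<'E'
from h import *
o=[]
for n,(a,b,c,d) in(("top",(150,215,200,300)),("scene",(155,265,195,295))):
    f=cams.grab_frame(n);I=f["image"][a:b,c:d]
    o.append(cv2.resize(I,(400,260) if n=="top" else (400,440),interpolation=cv2.INTER_CUBIC))
    cv2.imwrite("pics/%s_raw2.png"%n,f["image"][:,:,::-1])
t=cv2.imread("pics/top_raw2.png")[150:215,200:300]
cv2.imwrite("pics/end.png",np.hstack([cv2.resize(t,(500,325),interpolation=cv2.INTER_CUBIC),cv2.resize(o[1],(296,325))[:,:,::-1]]))
E
```

```text
{'time_s': np.float64(23.65), 'qpos': array([-31.12,   9.7 ,  89.39,  -0.56,  80.19, -37.88]), 'ee_pos': array([ 441.21, -254.6 ,  488.1 ]), 'ee_rot': array([179.12,  -0.23,   6.85]), 'force': array([-0.18, -0.05,  0.47]), 'torque': array([-0.01, -0.11,  0.  ]), 'gripper_width': np.float64(91.08)}
```

View pics/end.png

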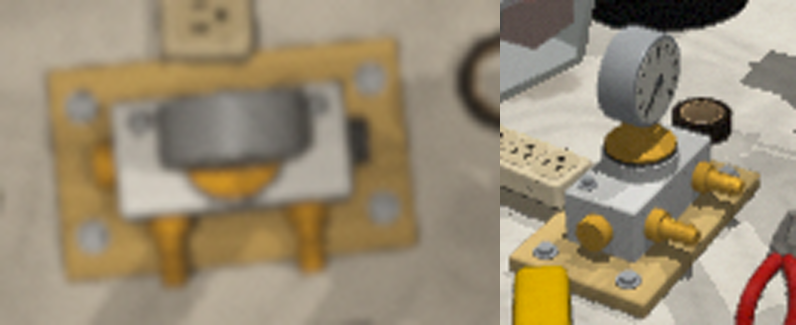

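The final view shows the dial facing the hose tails, the case parallel to the block and the flange down on the ring, with the neighbouring objects undisturbed. I'm handing it in.

```bash
python3 -c "
from workcell import env;print(env.job_done())"
```

```text
the job is handed in; nothing more can be done
None
```

I screwed the gauge in clockwise by about 356° over three grasps, let it go with the dial facing the hose tails, and handed the job in at about 24 s. The hand-in gives no verdict.

- **Seal:** Turning was free at first, with readings within about ±0.07 N m. The drag began after roughly 260–290° of turning and reached about 0.4 N m close to the facing position. That is inside the expected 0.2–0.5 N m and well below the 0.8 N m of a whole turn too tight. It is somewhat above the roughly 0.25 N m that the stated slope would give, and the torque readings are noisy by about 0.05 N m. I could not measure the seal force itself.
- **Facing angle:** The jaws let go at a yaw of 6.3–6.6°, and I measured the manifold at 6.2–6.4° from the camera. In the last picture the case edges look about 2–3° off the block's edge. I trust the flat grip on the case more, and either reading is within the 8° allowed.
- **Surroundings:** The tape measure, roll of tape and pliers, as far as the last crops show them, look where they were at the start. The arm finished clear of everything, and the forces I read stayed below about 2 N.

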